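Tighten an eccentric clamp with its plug-in lever and hold it tight

TASK

Take the plug-in lever out of its wooden rest and push its flat blade fully home into the slot on top of the clamp's eccentric cam, leaving the cam unturned while you do so. Then turn the lever anticlockwise (seen from above) to the cam's highest point, where the jaw is pushed out as far as it goes, the slot lies in line with the long edges of the base plate and the sanding block is squeezed against the fence. The cam springs back if released, so finish still gripping the seated lever and holding it at that highest point; leave the brass weight, the thread spool and the dye bottle where they stand.

Things in the scene. Friction and masses are not known exactly. Their poses are not given: they have to be found in the camera images.
- lever: loose steel plug-in lever, about 0.16 kg, standing blade-down in the rest. Origin: centre of the blade's foot; z up. Blade 24 (x) by 10 (y) mm, 26 mm long; collar 40 mm across at heights 26 to 32; grip block 36 (x) by 16 (y) mm at heights 32 to 62, over the blade, to be gripped from above across its 16 mm; 12 mm square arm along +x at heights 40 to 52, with a 22 mm black ball 85 mm out
- lever_foot (a point): centre of the foot of the lever's blade (the lever's origin). The lowest 4 mm of the blade are stepped in to 20 by 6 mm. When home, the collar rests on top of the cam's boss
- rest: fixed wooden block 60 (x) by 46 (y) by 60 mm high with a pocket 27 by 13 mm, 28 mm deep, in its top; origin: centre of its underside, z up. The lever stands in it, collar on the block's top, foot 34 mm above the table, lever x along rest x; lift it more than 30 mm straight up to free it
- clamp: fixed clamp: aluminium base plate 230 (x) by 110 (y) by 12 mm, origin at the centre of its underside, z up. Vertical cam axis at x = -60 mm, y = 0. The jaw slides along +x towards a wooden fence, face at x = +56 mm, top 42 mm above the table; the sanding block lies on the plate between them. The cam boss (56 mm) is its highest part
- slot_mouth (a point): centre of the slot's mouth, on the cam axis, on top of the cam's dark boss (44 by 34 mm), 56 mm above the table; turns with the cam, x along the slot (along the clamp's +x at the highest point). Slot 26 by 12 mm, 26.5 mm deep, 2.5 mm chamfer; the blade has 1 mm play each side, fits either way round, and can turn about 0.08 rad before the cam follows
- cam (a joint): turn of the cam in rad, anticlockwise from above; 0 at its rest stop, where it starts (slot 1.3 rad clockwise of the plate's long axis); 1.3 at the highest point (slot along the plate's long axis), beyond which the jaw goes back; far stop 1.9. A spring drives it back to 0: it takes 0.1 N m at the start and about 0.25 N m at the highest point
- jaw (a joint): forward travel of the jaw in m: 0 at cam 0, greatest (0.0088) at cam 1.3
- jaw_pad: black rubber-faced pad 8 by 84 by 24 mm on the front of the jaw, on springs (2.6 N/mm); it meets the sanding block before the cam's highest point and then presses it against the fence with about 8 N. Origin on its back face at its lower edge
- sanding_block: loose sanding block 45 (x) by 90 (y) by 30 mm lying on the base plate between jaw pad and fence, with about 3 mm of room on each side; origin: centre of its underside
- brass_weight: bystander: brass knob weight 48 mm across, 62 mm high; origin: centre of its underside
- thread_spool: bystander: spool of thread 44 mm across, 56 mm high; origin: centre of its underside
- dye_bottle: bystander: dark bottle 44 mm across, 105 mm high; origin: centre of its underside
Things that resemble listed ones, but are neither listed nor needed, are in the scene too. Leave any blue look-alike of the rest alone.

How it is judged:
By the outcome, as a careful person would: the job done as asked, in the order asked, and still so for the second after the job is handed in, while the arm keeps its last pose, push and grip.
It also fails if it takes over 42 s, if anything falls off the work surface, if the arm or the gripper's body presses on something with over 40 N, if the wrist force passes 120 N, or if a joint passes its speed limit or range.

ROBOT

A 6-joint arm with a two-finger parallel gripper is mounted at the origin on the work surface; the furniture and walls round the work are solid. World frame = base frame: x ahead of the robot, y to its left, z up, the work surface at z = 0. Lengths are in m, angles in rad, forces in N, time in s.
With the tool pointing down it reaches from about 0.225 to 0.875 m from the base axis. Payload 3.4 kg.
Tool frame: the origin (TCP) lies midway between the tips of the shut fingers; the grasp point (between the pads) lies 19 mm behind it; z points along the fingers, y is the line along which they close (so a half turn about z gives the same grasp; the last joint's range is limited). The gripper opens to 85 mm and grips with 20 to 120 N. Pads are 22 mm wide; open, the fingers measure 114 mm over their backs; the gripper's body (76 mm by 85 mm) begins 54 mm behind the grasp point. The pads swing forward as they close: fully open they stand 13 mm farther back than shut.
Start: joints at [-1.387, 0.276, 1.505, -0, 1.361, -0.121], TCP at [0.173, -0.549, 0.209] pointing down, gripper open.
Joint ranges: [-2.89, 2.89], [-0.75, 2.08], [0.22, 2.7], [-1.18, 4.32], [0.11, 2.71], [-2.7, 2.7]. Speed limits (rad/s): [2.57, 2.57, 3.14, 3.14, 3.14, 3.14].

INTERFACE

Orientations are given as a unit quaternion [x, y, z, w].
In Python, from station import bot, imaging gives the robot as it stands. The module is installed in compiled form; this text tells all that it offers.
- The arm moves only by the tool jog_arm, never from a script. Its argument "motion" is one flat list of numbers, 7 for each row, row after row: the shift along the tool's x, y, z in cm, then the turn, a rotation vector about the tool's x, y, z in rad, then the closure, from -1 (fully open) to 1 (shut). In form: [dx, dy, dz, rx, ry, rz, grip, dx, dy, dz, rx, ry, rz, grip, ...]. A call has 1 to 10 rows; each row shifts and turns the commanded pose from where the row before left it, along the tool's axes as they then stand; what a row does not reach is not made up. A row lasts 1/12 s, in which the tool goes at most 41.7 mm and 7.16 degrees, less where a joint would pass 70% of its speed; a pose out of reach is approached as far as the arm can. A call with a gripper value outside its range is refused whole. The fingers move at their own pace and stop on an object; the grip force is fixed at half the most. Time passes only in rows, so rows that do not move let the fingers close. It gives the time, the measured TCP pose, the force, the opening and the grip force at its end, in the units of the state.
- bot.get_obs(): the state, without advancing time (a new reading comes with each control period).
- imaging.camera(name): name is "scene" or "top" or "wrist"; returns the picture (480x640x3 uint8, red, green, blue); there is no depth.
- imaging.get_calibration(name): a dict with "fx", "fy", "cx", "cy" (pixels), "distortion" ([k1, k2, p1, p2, k3] as OpenCV has them; the pictures are not rectified), "rvec" (rotation vector, rad) and "tvec" (3), from world to camera coordinates, as OpenCV has them. Camera axes: x right, y down, z forward; pixel columns grow to the right and rows downward; lengths in m; the calibration is good to about 2 mm. A picture is of the moment at which its call begins: read the wrist's pose just before it. get_calibration takes no time and is no camera call; for the wrist camera it gives the pose at the moment of the call.
- bot.sign_off(): hands the job in; it is judged then, once.
Trained networks look in the newest picture that a camera, given by its name, has taken for a name from the list of things; names that differ only in an ending like _2 or _b are one class to them, and where a whole thing is asked for, a point or a joint stands for the part that bears it (a point fixed in the world has none). Each returns a list of dicts, best first, with "p" (0 to 1); they miss things now and then, are a little off and sometimes report something else, mostly with a low value. They report only what shows in the picture. A call takes as long as a camera call. They do not tell look-alikes from the thing itself.
- imaging.find_in(camera, name): "box" ([left, top, width, height] in pixels, round what is visible of it).
- imaging.place_of(camera, name): "at" ([row, column] in pixels: a listed point, or the origin of a listed thing).
The state is a dict: "t": time; "joint_positions": joint angles; "dq": joint speeds; "joint_torque": joint torques, N m; "tool_pos": TCP position; "ee_rot": TCP orientation; "force": force on the tool from outside, world axes, zero at the start; "moment": the same for the moment, N m; "finger_gap": finger opening in m; "grip_force": force on a finger pad.
Only numpy, scipy, OpenCV 4.12 (cv2) and the standard library are available. Lean on these libraries where they do the work, as an engineer would, in place of code of your own. Each camera call takes 0.05 s, during which the arm holds its last target. There are 200 camera calls.

## Working session

There is one attempt and no reset: what is moved stays moved. The work goes in short steps, Python scripts to look and compute and a tool call to move; the robot and the scene stay as the last step left them, time stands still between calls to the robot, and variables do not carry over. Pictures are saved under pics/ and viewed, at most 10 in all, crops included, and the job is handed in when it is done.

Besides the shell and the picture viewer there is one more tool, called after "Call:" by a JSON object that holds its "name" and its "arguments", one argument or row to a line. jog_arm: Moves the arm, as the interface text tells. Its arguments: {"type":"object","properties":{"motion":{"type":"array"}},"required":["motion"]}

```bash
mkdir -p pics; cat > h.py <<'E'
import numpy as np, cv2
from station import bot, imaging
from scipy.spatial.transform import Rotation as R
def ray(cam,rc,z,cal=None):
    c=cal or imaging.get_calibration(cam)
    K=np.array([[c['fx'],0,c['cx']],[0,c['fy'],c['cy']],[0,0,1.]])
    u=cv2.undistortPoints(np.array([[[rc[1],rc[0]]]],float),K,np.array(c['distortion'],float))[0,0]
    M=cv2.Rodrigues(np.array(c['rvec'],float))[0]; t=np.array(c['tvec'],float).ravel()
    o=-M.T@t; d=M.T@np.array([u[0],u[1],1]); return o+d*(z-o[2])/d[2]
def proj(cam,p,cal=None):
    c=cal or imaging.get_calibration(cam)
    K=np.array([[c['fx'],0,c['cx']],[0,c['fy'],c['cy']],[0,0,1.]])
    return cv2.projectPoints(np.atleast_2d(np.array(p,float)),np.array(c['rvec'],float),np.array(c['tvec'],float),K,np.array(c['distortion'],float))[0][:,0]
def shot(cam,name):
    im=imaging.camera(cam); cv2.imwrite(f'pics/{name}.png',im[:,:,::-1]); return im
E
python3 - <<'E'
from h import *
Z={'lever':.034,'lever_foot':.034,'rest':0,'clamp':0,'slot_mouth':.056,'sanding_block':.012,'brass_weight':0,'thread_spool':0,'dye_bottle':0,'jaw_pad':.012}
for cam in ['top','scene']:
    shot(cam,cam+'1')
    for n,z in Z.items():
        for d in imaging.place_of(cam,n)[:3]:
            print(cam,n,round(d['p'],2),np.round(d['at']),np.round(ray(cam,d['at'],z),3))
print(bot.get_obs())
E
```

```text
top lever 0.63 [226. 334.] [ 0.435 -0.038  0.034]
top lever_foot 0.57 [229. 336.] [ 0.429 -0.041  0.034]
top rest 0.93 [227. 336.] [ 0.439 -0.042  0.   ]
top clamp 0.9 [234. 436.] [ 0.429 -0.256  0.   ]
top clamp 0.32 [228. 334.] [ 0.436 -0.037  0.   ]
top slot_mouth 0.66 [251. 434.] [ 0.386 -0.242  0.056]
top sanding_block 0.73 [213. 442.] [ 0.473 -0.267  0.012]
top brass_weight 0.9 [243. 217.] [0.397 0.211 0.   ]
top thread_spool 0.87 [182. 321.] [ 0.536 -0.006  0.   ]
top thread_spool 0.54 [187. 204.] [0.517 0.246 0.   ]
top thread_spool 0.28 [232. 436.] [ 0.433 -0.255  0.   ]
top dye_bottle 0.7 [186. 205.] [0.52  0.244 0.   ]
top jaw_pad 0.59 [229. 440.] [ 0.438 -0.263  0.012]
scene lever 0.68 [253. 334.] [ 0.412 -0.055  0.034]
scene lever_foot 0.86 [251. 337.] [ 0.422 -0.056  0.034]
scene rest 0.95 [366. 391.] [ 0.212 -0.303  0.   ]
scene rest 0.8 [260. 336.] [ 0.428 -0.05   0.   ]
scene clamp 0.98 [287. 424.] [ 0.45  -0.263  0.   ]
scene slot_mouth 0.77 [281. 405.] [ 0.385 -0.244  0.056]
scene sanding_block 0.7 [285. 434.] [ 0.455 -0.284  0.012]
scene thread_spool 0.77 [230. 343.] [ 0.541 -0.003  0.   ]
scene dye_bottle 0.71 [253. 337.] [ 0.455 -0.037  0.   ]
scene jaw_pad 0.42 [286. 428.] [ 0.443 -0.273  0.012]
{'t': 1.1, 'joint_positions': array([-1.38700608e+00,  2.75890358e-01,  1.50488673e+00,  1.21778001e-05,
        1.36068394e+00, -1.20990225e-01]), 'dq': array([ 0.00019024,  0.00048444, -0.0016171 ,  0.00114423, -0.00269145,
       -0.00169881]), 'joint_torque': array([-9.62349550e-04, -4.16668904e+01, -2.46097505e+01,  8.45603472e-05,
       -8.39964855e-05,  7.95162336e-07]), 'tool_pos': array([ 0.17256165, -0.54854594,  0.20863882]), 'ee_rot': array([9.88411252e-01, 1.51799845e-01, 8.01830164e-06, 6.55927829e-05]), 'force': array([0.5308147 , 0.36795557, 0.1365764 ]), 'moment': array([-0.02460293,  0.01177716, -0.00682273]), 'grip_force': 0.0, 'finger_gap': 0.08538751530597419}
```

View pics/top1.png

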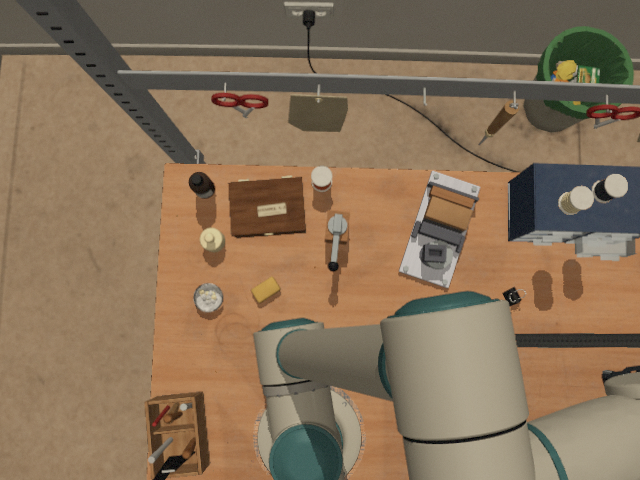

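View pics/scene1.png

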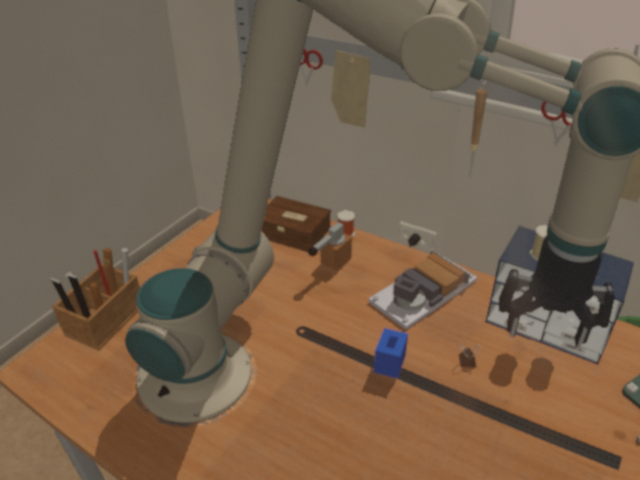

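The top view shows the lever in its rest (grip about row 226, col 338), with its ball at (266, 333) pointing towards the robot. The clamp runs from the cam (253, 434) up to the fence (183, 455). The scene view confirms this and shows the blue decoy rest at (353, 391).

```bash
python3 - <<'E'
from h import *
ball=ray('top',(266,333),.080); print('ball',ball, 'grip',ray('top',(224,338),.096))
c=[ray('top',p,.012) for p in [(173,434),(188,479),(288,448),(272,401)]]
print(np.round(c,3)); C=np.mean(c,0); d=(c[0]+c[1]-c[2]-c[3]); y=np.arctan2(d[1],d[0])
print('clamp',C,'yaw',y,'axis',C[:2]-.06*np.array([np.cos(y),np.sin(y)]))
print(imaging.get_calibration('wrist'))
E
```

```text
ball [ 0.34778237 -0.03709126  0.08      ] grip [ 0.42962417 -0.04463052  0.096     ]
[[ 0.559 -0.249  0.012]
 [ 0.529 -0.346  0.012]
 [ 0.314 -0.279  0.012]
 [ 0.345 -0.18   0.012]]
clamp [ 0.43672779 -0.26352371  0.012     ] yaw -0.3038732354769825 axis [ 0.3794767  -0.24557062]
{'fx': 369.5128859557298, 'fy': 369.5128859557298, 'cx': 321.38245046639423, 'cy': 238.72532859565067, 'distortion': array([-0.033711,  0.      ,  0.      ,  0.      ,  0.      ]), 'rvec': array([-2.33587191,  1.71368629,  0.24849565]), 'tvec': array([-0.57614658, -0.03726697,  0.37869161])}
```

Call:
{"name": "jog_arm", "arguments": {
  "motion": [2.8,-2.3,-0.2,0,0,0,-1,2.8,-2.3,-0.2,0,0,0,-1,2.8,-2.3,-0.2,0,0,0,-1,2.8,-2.3,-0.2,0,0,0,-1,2.8,-2.3,-0.2,0,0,0,-1,2.8,-2.3,-0.2,0,0,0,-1,2.8,-2.3,-0.2,0,0,0,-1,2.8,-2.3,-0.2,0,0,0,-1,2.8,-2.3,-0.2,0,0,0,-1,0,0,0,0,0,0,-1]
}}

```text
t: 1.93
tool_pos: [0.3535, -0.27, 0.2273]
ee_rot: [0.988, 0.155, 0.002, -0.001]
force: [-0.3, -0.8, 0.2]
finger_gap: 0.0854
grip_force: 0.0
```

```bash
python3 - <<'E'
from h import *
o=bot.get_obs();print(o['t'],o['tool_pos'],R.from_quat(o['ee_rot']).as_matrix()[:,0])
shot('wrist','w1');c=imaging.get_calibration('wrist')
M=cv2.Rodrigues(c['rvec'])[0];print('cam',-M.T@c['tvec'],M[2])
for n,z in {'slot_mouth':.056,'clamp':0,'sanding_block':.012}.items():
    for d in imaging.place_of('wrist',n)[:2]: print(n,d['p'],d['at'],ray('wrist',d['at'],z,c))
E
```

```text
1.9333 [ 0.35351259 -0.27002273  0.22725504] [0.95213389 0.30565726 0.00383352]
cam [ 0.42131537 -0.25131908  0.39277521] [-0.27047306 -0.08823732 -0.95867539]
slot_mouth 0.82 [174.2, 306.3] [ 0.38011844 -0.25071445  0.056     ]
clamp 0.75 [120.6, 345.2] [ 0.437104   -0.27226015  0.        ]
sanding_block 0.68 [90.2, 367.0] [ 0.4697889  -0.28260171  0.012     ]
sanding_block 0.66 [120.3, 339.7] [ 0.43522806 -0.26637212  0.012     ]
```

View pics/w1.png

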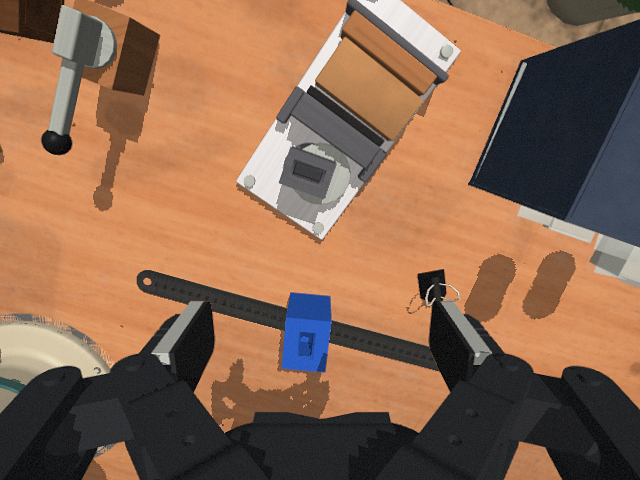

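The wrist view shows the cam boss with its slot at about (row 171, col 308), the plate's near corners at (183, 237) and (240, 322), and the lever ball at (142, 57) with the grip near (32, 75).

```bash
python3 - <<'E'
from h import *
im=cv2.imread('pics/w1.png'); g=cv2.cvtColor(im,cv2.COLOR_BGR2GRAY)
c=imaging.get_calibration('wrist')
sub=g[145:200,275:345]
for T in (35,45,55):
    n,l,s,ce=cv2.connectedComponentsWithStats((sub<T).astype(np.uint8))
    for k in range(1,n):
        if s[k,4]>60:
            ys,xs=np.where(l==k); P=np.array([ray('wrist',(y+145,x+275),.056,c)[:2] for y,x in zip(ys,xs)])
            r=cv2.minAreaRect((P*1000).astype(np.float32)); w,V=np.linalg.eigh(np.cov(P.T)); v=V[:,1]
            print(T,s[k],r,np.arctan2(v[1],v[0]))
def yaw(a,b,z):
    d=ray('wrist',b,z,c)-ray('wrist',a,z,c); return np.arctan2(d[1],d[0])
print('plate',yaw((183,237),(10,346),.012), yaw((240,322),(183,237),.012)-np.pi/2)
print('ball',ray('wrist',(142,57),.080,c),'grip',ray('wrist',(32,68),.096,c))
big=cv2.resize(im[120:220,250:370],None,fx=5,fy=5,interpolation=cv2.INTER_CUBIC);cv2.imwrite('pics/c1.png',big)
E
```

```text
plate -0.2980620383864719 -0.30620799487350725
ball [ 0.34551761 -0.04810971  0.08      ] grip [ 0.43112734 -0.05700319  0.096     ]
```

View pics/c1.png

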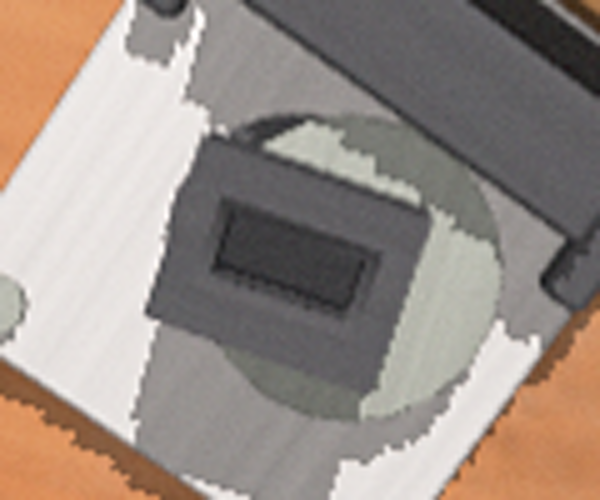

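Call:
{"name": "jog_arm", "arguments": {
  "motion": [2.4,-3.1,0.4,0,0,0,-1,2.4,-3.1,0.4,0,0,0,-1,2.4,-3.1,0.4,0,0,0,-1,2.4,-3.1,0.4,0,0,0,-1,2.4,-3.1,0.4,0,0,0,-1,2.4,-3.1,0.4,0,0,0.1,-1,0,0,0.3,0,0,0.1,-1,0,0,0,0,0,0.1,-1,0,0,0,0,0,0.1,-1,0,0,0,0,0,0,-1]
}}

```text
t: 2.97
tool_pos: [0.4319, -0.0577, 0.1994]
ee_rot: [0.999, -0.047, -0.0, 0.0]
force: [0.2, -0.4, 1.1]
finger_gap: 0.0853
grip_force: 0.0
```

```bash
python3 - <<'E'
from h import *
o=bot.get_obs();print(o['t'],o['tool_pos'],R.from_quat(o['ee_rot']).as_matrix())
shot('wrist','w2');c=imaging.get_calibration('wrist')
for n,z in {'lever':.034,'lever_foot':.034,'rest':0}.items():
    for d in imaging.place_of('wrist',n)[:2]: print(n,d['p'],d['at'],ray('wrist',d['at'],z,c))
im=cv2.imread('pics/w1.png')
E
```

```text
2.9667 [ 0.43191935 -0.05765251  0.19944111] [[ 9.95601386e-01 -9.36879541e-02 -6.68280705e-04]
 [-9.36882423e-02 -9.95601498e-01 -4.13843243e-04]
 [-6.26569144e-04  4.74632951e-04 -9.99999691e-01]]
lever 0.76 [207.3, 305.9] [ 0.43724849 -0.04510192  0.034     ]
lever_foot 0.89 [209.6, 306.5] [ 0.43507    -0.04542995  0.034     ]
rest 0.82 [365.3, 540.9] [ 0.21883027 -0.29757707  0.        ]
rest 0.58 [203.3, 309.2] [ 0.43410883 -0.04677736  0.        ]
```

View pics/w2.png

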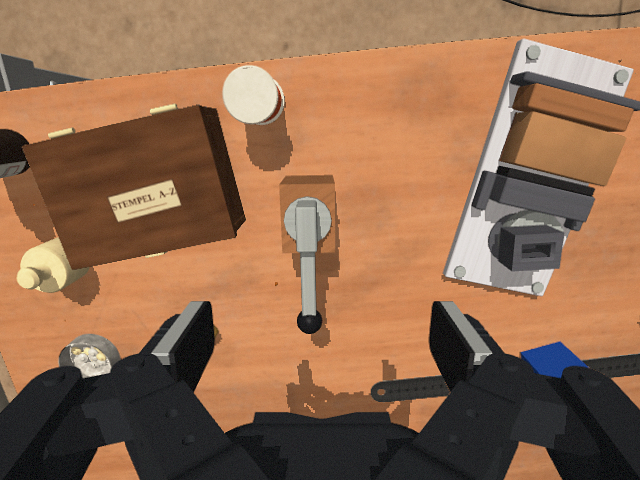

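The lever lies between the fingers: grip block at about columns 298–318, rows 198–250, ball at (321, 309), arm nearly straight down the picture.

```bash
python3 - <<'E'
from h import *
c=imaging.get_calibration('wrist')
b=ray('wrist',(321,309.5),.08,c); print('ball',b)
im=cv2.imread('pics/w2.png')
big=cv2.resize(im[170:350,230:390],None,fx=4.4,fy=3.3,interpolation=cv2.INTER_CUBIC)
big=cv2.resize(im[185:345,250:370],None,fx=3.75,fy=3.75,interpolation=cv2.INTER_CUBIC);cv2.imwrite('pics/c2.png',big)
for yaw in (3.05,3.09):
  for org in ((.434,-.0455),(.431,-.0455)):
    d=np.array([np.cos(yaw),np.sin(yaw)]); n=np.array([-d[1],d[0]])
    P=[[*(np.array(org)+a*d+s*n),z] for a,s,z in [(-.018,.008,.096),(-.018,-.008,.096),(.018,.008,.096),(.018,-.008,.096),(.085,0,.08)]]
    print(yaw,org,np.round(proj('wrist',P,c)).tolist())
E
```

```text
ball [ 0.34679151 -0.04041558  0.08      ]
3.05 (0.434, -0.0455) [[315.0, 205.0], [293.0, 205.0], [315.0, 251.0], [294.0, 251.0], [306.0, 319.0]]
3.05 (0.431, -0.0455) [[315.0, 209.0], [293.0, 209.0], [315.0, 254.0], [294.0, 254.0], [306.0, 322.0]]
3.09 (0.434, -0.0455) [[314.0, 204.0], [292.0, 205.0], [316.0, 250.0], [295.0, 251.0], [310.0, 319.0]]
3.09 (0.431, -0.0455) [[314.0, 208.0], [292.0, 209.0], [316.0, 254.0], [295.0, 255.0], [310.0, 322.0]]
```

View pics/c2.png

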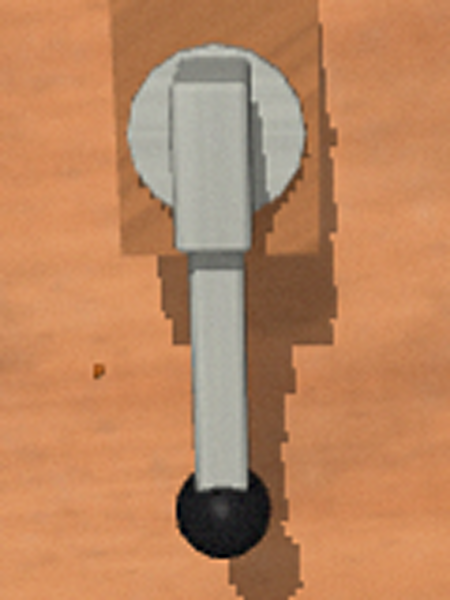

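Call:
{"name": "jog_arm", "arguments": {
  "motion": [0,-0.5,0,0,0,0,0,0,-0.56,0,0,0,-0.01,0,0,0,2,0,0,0,0,0,0,3,0,0,0,0,0,0,3,0,0,0,0,0,0,3,0,0,0,0,0,0,1.5,0,0,0,0,0,0,0.5,0,0,0,0,0,0,0,0,0,0,0]
}}

```text
t: 3.92
tool_pos: [0.432, -0.0454, 0.0688]
ee_rot: [0.999, -0.04, -0.001, -0.0]
force: [-0.6, 0.2, -0.4]
finger_gap: 0.0424
grip_force: 0.0
```

Call:
{"name": "jog_arm", "arguments": {
  "motion": [0,0,0,0,0,0,1,0,0,0,0,0,0,1,0,0,0,0,0,0,1,0,0,0,0,0,0,1,0,0,0,0,0,0,1,0,0,0,0,0,0,1,0,0,0,0,0,0,1]
}}

```text
t: 4.5
tool_pos: [0.4342, -0.046, 0.0713]
ee_rot: [0.999, -0.04, 0.002, 0.0]
force: [-0.3, 1.7, 6.7]
finger_gap: 0.0123
grip_force: 58.9
```

```bash
python3 - <<'E'
from h import *
o=bot.get_obs();print(o)
im=shot('wrist','w3')[:,:,::-1]
im2=imaging.camera('scene')[:,:,::-1]
a=cv2.resize(im[120:480,160:480],(533,600)); b=cv2.resize(im2[170:330,265:335+5],(266,600))
cv2.imwrite('pics/c3.png',np.hstack([a,b]))
E
```

```text
{'t': 4.5, 'joint_positions': array([-2.65675168e-01,  1.97935633e-01,  1.99898026e+00,  6.57615979e-04,
        9.40956658e-01,  1.38565960e+00]), 'dq': array([-7.22307648e-05, -1.01489475e-03,  2.17439144e-03, -1.27329041e-03,
       -1.10962512e-03, -1.50216724e-03]), 'joint_torque': array([-6.71801325e-01, -2.83834666e+01, -1.71523619e+01, -4.07936918e-01,
       -1.72973857e-01,  1.04891538e-02]), 'tool_pos': array([ 0.43424508, -0.04602472,  0.07129839]), 'ee_rot': array([ 9.99179745e-01, -4.04512862e-02,  1.87246814e-03,  1.56379618e-04]), 'force': array([-0.26469177,  1.69055387,  6.6746244 ]), 'moment': array([0.24221483, 0.02978384, 0.02622341]), 'grip_force': 58.92929255962372, 'finger_gap': 0.012278622092064404}
```

View pics/c3.png

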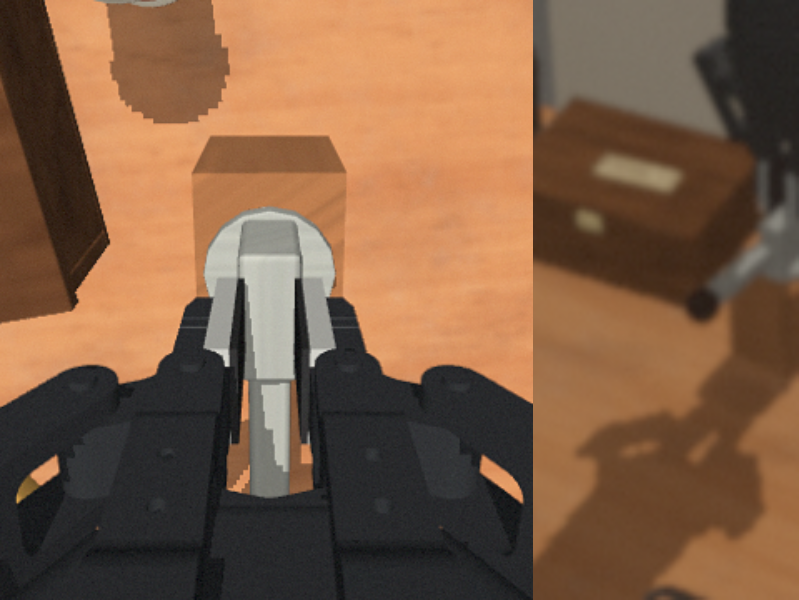

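The fingers hold the grip block from both sides, with the collar still on the rest. I'll lift it straight up.

Call:
{"name": "jog_arm", "arguments": {
  "motion": [0,0,-0.5,0,0,0,1,0,0,-1,0,0,0,1,0,0,-1,0,0,0,1,0,0,-1,0,0,0,1,0,0,-1.5,0,0,0,1,0,0,-1.5,0,0,0,1,0,0,-1,0,0,0,1,0,0,-0.5,0,0,0,1,0,0,0,0,0,0,1,0,0,0,0,0,0,1]
}}

```text
t: 5.43
tool_pos: [0.4325, -0.0459, 0.1496]
ee_rot: [0.999, -0.04, -0.0, 0.0]
force: [-1.0, -0.2, -2.1]
finger_gap: 0.0125
grip_force: 58.7
```

```bash
python3 - <<'E'
from h import *
im=shot('wrist','w4')[:,:,::-1]
im2=imaging.camera('scene')[:,:,::-1]
a=cv2.resize(im[120:480,160:480],(533,600)); b=cv2.resize(im2[170:330,270:340+1],(266,600))
cv2.imwrite('pics/c4.png',np.hstack([a,b]))
E
```

```text
(no output)
```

View pics/c4.png

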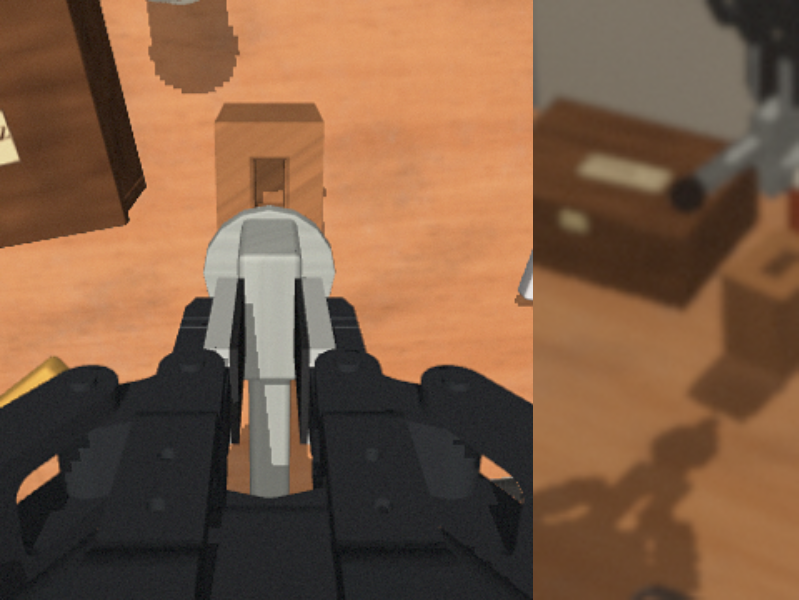

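The lever is held upright and is clear of the rest. I'll carry it to a stand-off beside the slot and turn it to the slot direction.

Call:
{"name": "jog_arm", "arguments": {
  "motion": [-0.4,2.9,-0.6,0,0,0,1,-0.4,2.9,-0.6,0,0,0,1,-0.4,2.9,-0.6,0,0,0,1,-0.4,2.9,-0.6,0,0,0,1,-0.4,2.9,-0.6,0,0,0,1,-0.4,2.9,-0.6,0,0,0,1,-0.4,2.9,-0.6,0,0,0,1,-0.4,2.9,-0.6,0,0,0,1,0,0,0,0,0,-0.12,1,0,0,0,0,0,-0.12,1]
}}

```text
t: 6.37
tool_pos: [0.3816, -0.2763, 0.1971]
ee_rot: [0.997, 0.081, -0.0, -0.0]
force: [-0.2, 0.3, -1.9]
finger_gap: 0.0122
grip_force: 58.9
```

Call:
{"name": "jog_arm", "arguments": {
  "motion": [0,0,0,0,0,-0.12,1,0,0,0,0,0,-0.12,1,0,0,0,0,0,-0.12,1,0,0,0,0,0,-0.12,1,0,0,0,0,0,-0.12,1,0,0,0,0,0,-0.12,1,0,0,0,0,0,-0.12,1,0,0,0,0,0,-0.12,1,0,0,0,0,0,-0.12,1,0,0,0,0,0,-0.12,1]
}}

```text
t: 7.2
tool_pos: [0.3817, -0.2741, 0.1967]
ee_rot: [0.776, 0.631, -0.0, -0.001]
force: [0.0, 0.3, -2.0]
finger_gap: 0.0124
grip_force: 58.9
```

Call:
{"name": "jog_arm", "arguments": {
  "motion": [0,0,0,0,0,-0.12,1,0,0,0,0,0,-0.06,1,0,0,0,0,0,0,1,0,0,0,0,0,0,1]
}}

```text
t: 7.53
tool_pos: [0.3818, -0.2743, 0.197]
ee_rot: [0.719, 0.695, -0.0, -0.001]
force: [0.6, 0.2, -2.0]
finger_gap: 0.0123
grip_force: 58.9
```

```bash
python3 - <<'E'
from h import *
o=bot.get_obs();m=R.from_quat(o['ee_rot']).as_matrix();print(o['t'],o['tool_pos'],'yaw',np.arctan2(m[1,0],m[0,0]),m[:,2],o['joint_positions'])
im=shot('wrist','w5')[:,:,::-1];c=imaging.get_calibration('wrist');np.save('w5.npy',c,allow_pickle=True)
for n,z in {'slot_mouth':.056,'lever_foot':o['tool_pos'][2]-.037}.items():
    for d in imaging.place_of('wrist',n)[:2]: print(n,d['p'],d['at'],ray('wrist',d['at'],z,c))
cv2.imwrite('pics/c5.png',cv2.resize(im[60:420,170:470],(500,600)))
E
```

```text
7.5333 [ 0.38182929 -0.27427757  0.19700884] yaw 1.5375627328256556 [-0.00123761  0.00112943 -0.9999986 ] [-7.71035786e-01  1.25691889e-01  1.73259892e+00 -5.46673048e-05
  1.28497653e+00 -7.37787428e-01]
slot_mouth 0.72 [181.9, 319.9] [ 0.3817697  -0.24477546  0.056     ]
```

View pics/c5.png

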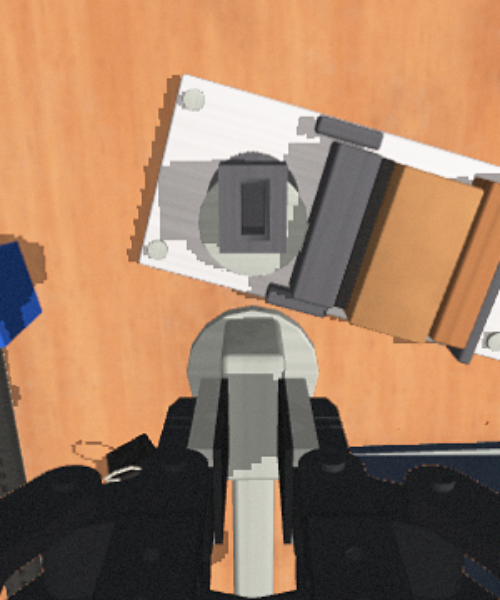

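The cam boss is at about crop (209, 254), which is pixel row 185, col 322, with its slot upright in the picture. The lever's grip block is below it at crop col 251. I'll compute the offsets.

```bash
python3 - <<'E'
from h import *
c=np.load('w5.npy',allow_pickle=True).item(); o=bot.get_obs(); T=o['tool_pos']; m=R.from_quat(o['ee_rot']).as_matrix()
px=lambda x,y:(60+.6*y,170+.6*x)
q=np.array([ray('wrist',px(*p),.056,c)[:2] for p in [(219,165),(285,163),(287,253),(221,253)]])
print('boss',q.mean(0),'yaw',[np.arctan2(*(q[i]-q[j])[::-1]) for i,j in((0,3),(1,2))],'lens',np.linalg.norm(q[0]-q[3]),np.linalg.norm(q[0]-q[1]))
q=np.array([ray('wrist',px(*p),.056,c)[:2] for p in [(240,181),(271,180),(269,238),(243,238)]]);print('rim',q.mean(0),np.linalg.norm(q[0]-q[3]))
s=q.mean(0)-T[:2]; print('in tool', m[:2,:2].T@s)
for w in('w4','w5'):
    g=cv2.cvtColor(cv2.imread(f'pics/{w}.png'),cv2.COLOR_BGR2GRAY).astype(int)
    print(w,g[236:362:3,314:318].mean(1).astype(int).tolist())
    print(w,'collar row 262',g[262,270:372:3].tolist())
# predicted geometry for lever foot at tool offset
for ox in (0,-.002):
  for oz in(.035,.0373):
    P=[T+m@np.array([ox+a,b,oz-h]) for a,b,h in [(.018,0,.062),(-.018,0,.062),(.018,0,.032),(.020,0,.032),(0,.02,.032),(0,-.02,.032),(.018,.008,.062),(.018,-.008,.062)]]
    print(ox,oz,np.round(proj('wrist',P,c),1).tolist())
E
```

```text
boss [ 0.38324981 -0.24791551] yaw [np.float64(1.5461721518757867), np.float64(1.5752607153112013)] lens 0.04400210474238342 0.03228819866289866
rim [ 0.38461175 -0.24808404] 0.028533323148183604
in tool [0.02643151 0.0017067 ]
w4 [91, 84, 86, 137, 197, 158, 139, 140, 136, 141, 141, 143, 160, 200, 183, 183, 183, 181, 183, 182, 181, 181, 181, 181, 180, 181, 180, 181, 180, 182, 180, 180, 164, 164, 164, 146, 147, 110, 114, 115, 114, 115]
w4 collar row 262 [169, 167, 170, 170, 171, 172, 117, 193, 191, 192, 193, 186, 131, 139, 137, 141, 140, 142, 143, 137, 138, 140, 131, 142, 188, 190, 184, 190, 103, 167, 166, 168, 167, 171]
w5 [96, 167, 170, 89, 208, 117, 95, 96, 95, 99, 98, 101, 122, 184, 197, 198, 142, 126, 125, 126, 125, 127, 126, 127, 126, 126, 124, 126, 126, 125, 126, 126, 125, 127, 126, 125, 199, 165, 197, 197, 198, 199]
w5 collar row 262 [171, 170, 175, 171, 167, 168, 95, 135, 133, 135, 132, 133, 92, 91, 100, 102, 103, 97, 104, 101, 99, 101, 117, 196, 209, 207, 206, 211, 144, 173, 179, 179, 173, 173]
0 0.035 [[321.2, 269.2], [321.3, 347.4], [321.2, 246.3], [321.2, 242.3], [361.9, 281.0], [280.7, 281.1], [341.2, 269.1], [301.3, 269.2]]
0 0.0373 [[321.2, 267.1], [321.3, 344.4], [321.2, 244.8], [321.2, 240.9], [361.4, 279.2], [281.2, 279.2], [340.9, 267.1], [301.5, 267.1]]
-0.002 0.035 [[321.2, 273.8], [321.3, 351.4], [321.2, 250.2], [321.2, 246.3], [361.7, 284.8], [280.8, 284.8], [341.1, 273.8], [301.3, 273.8]]
-0.002 0.0373 [[321.2, 271.7], [321.3, 348.4], [321.3, 248.7], [321.2, 244.8], [361.2, 282.9], [281.3, 282.9], [340.8, 271.7], [301.6, 271.7]]
```

Call:
{"name": "jog_arm", "arguments": {
  "motion": [1.4,0.04,1.5,0,0,0,1,1.46,0.04,1.5,0,0,0,1,0,0,2,0,0,0,1,0,0,2,0,0,0,1,0,0,2,0,0,0,1,0,0,0.5,0,0,0,1,0,0,0,0,0,0,1,0,0,0,0,0,0,1]
}}

```text
t: 8.35
tool_pos: [0.3843, -0.2464, 0.1032]
ee_rot: [0.718, 0.696, 0.0, 0.0]
force: [0.7, -0.3, -2.0]
finger_gap: 0.0124
grip_force: 59.0
```

Call:
{"name": "jog_arm", "arguments": {
  "motion": [0,0,0.2,0,0,0,1,0,0,0.2,0,0,0,1,0,0,0.2,0,0,0,1,0,0,0,0,0,0,1]
}}

```text
t: 8.68
tool_pos: [0.3839, -0.2461, 0.0969]
ee_rot: [0.718, 0.696, -0.0, 0.0]
force: [-0.2, 0.6, -2.9]
finger_gap: 0.0125
grip_force: 58.9
```

Call:
{"name": "jog_arm", "arguments": {
  "motion": [0,0,0.2,0,0,0,1,0,0,0.2,0,0,0,1,0,0,0.2,0,0,0,1,0,0,0.2,0,0,0,1,0,0,0,0,0,0,1]
}}

```text
t: 9.1
tool_pos: [0.3836, -0.2458, 0.0883]
ee_rot: [0.718, 0.696, -0.0, -0.0]
force: [-0.3, 0.4, -1.9]
finger_gap: 0.0124
grip_force: 59.0
```

Call:
{"name": "jog_arm", "arguments": {
  "motion": [0,0,0.2,0,0,0,1,0,0,0.2,0,0,0,1,0,0,0.2,0,0,0,1,0,0,0.2,0,0,0,1,0,0,0,0,0,0,1]
}}

```text
t: 9.52
tool_pos: [0.3837, -0.2459, 0.0803]
ee_rot: [0.718, 0.696, -0.0, -0.0]
force: [0.1, 0.5, -1.7]
finger_gap: 0.0124
grip_force: 58.9
```

Call:
{"name": "jog_arm", "arguments": {
  "motion": [0,0,0.2,0,0,0,1,0,0,0.2,0,0,0,1,0,0,0.2,0,0,0,1,0,0,0.2,0,0,0,1,0,0,0.2,0,0,0,1,0,0,0,0,0,0,1]
}}

```text
t: 10.02
tool_pos: [0.3837, -0.2459, 0.0703]
ee_rot: [0.718, 0.696, -0.0, -0.0]
force: [0.1, -0.4, -1.9]
finger_gap: 0.0122
grip_force: 58.9
```

Call:
{"name": "jog_arm", "arguments": {
  "motion": [0,0,0.1,0,0,0,1,0,0,0.1,0,0,0,1,0,0,0.1,0,0,0,1,0,0,0,0,0,0,1]
}}

```text
t: 10.35
tool_pos: [0.3838, -0.246, 0.0676]
ee_rot: [0.718, 0.696, -0.0, -0.0]
force: [-0.3, 0.9, -2.3]
finger_gap: 0.0123
grip_force: 58.9
```

Call:
{"name": "jog_arm", "arguments": {
  "motion": [0,0,0.1,0,0,0,1,0,0,0.1,0,0,0,1,0,0,0,0,0,0,1]
}}

```text
t: 10.6
tool_pos: [0.3837, -0.2459, 0.0672]
ee_rot: [0.718, 0.696, -0.0, -0.0]
force: [-3.5, 2.2, 11.7]
finger_gap: 0.0123
grip_force: 61.6
```

Contact comes at exactly the expected home height, with the blade seated. I'll turn it anticlockwise about the cam axis.

Call:
{"name": "jog_arm", "arguments": {
  "motion": [0,-0.02,0,0,0,-0.1,1,0,-0.02,0,0,0,-0.1,1,0,-0.02,0,0,0,-0.1,1,0,-0.02,0,0,0,-0.1,1,0,-0.02,0,0,0,-0.1,1,0,-0.02,0,0,0,-0.1,1,0,-0.02,0,0,0,-0.1,1,0,0,0,0,0,0,1]
}}

```text
t: 11.27
tool_pos: [0.3821, -0.2461, 0.0673]
ee_rot: [0.435, 0.901, 0.0, -0.0]
force: [-4.3, 2.4, 11.8]
finger_gap: 0.0121
grip_force: 61.9
```

```bash
python3 - <<'E'
from h import *
o=bot.get_obs();m=R.from_quat(o['ee_rot']).as_matrix();print(o['tool_pos'],np.arctan2(m[1,0],m[0,0]),m[:,2],o['force'],o['moment'])
E
```

```text
[ 0.38207727 -0.24606501  0.06727503] 2.2421260099754345 [-3.72935996e-04  2.46796817e-04 -9.99999900e-01] [-4.28129408  2.41712089 11.81235991] [ 0.55896329  0.7629796  -0.14844144]
```

Call:
{"name": "jog_arm", "arguments": {
  "motion": [0,-0.02,0,0,0,-0.1,1,0,-0.02,0,0,0,-0.1,1,0,-0.02,0,0,0,-0.1,1,0,-0.02,0,0,0,-0.1,1,0,-0.02,0,0,0,-0.1,1,0,-0.02,0,0,0,-0.1,1,0,-0.01,0,0,0,-0.06,1,0,0,0,0,0,0,1,0,0,0,0,0,0,1]
}}

```text
t: 12.02
tool_pos: [0.3817, -0.2467, 0.0673]
ee_rot: [0.121, 0.993, 0.0, 0.0]
force: [-3.3, 3.8, 12.9]
finger_gap: 0.0127
grip_force: 62.3
```

```bash
python3 - <<'E'
from h import *
o=bot.get_obs();m=R.from_quat(o['ee_rot']).as_matrix();print(o['tool_pos'],np.arctan2(m[1,0],m[0,0]),m[:,2],o['force'],o['moment'])
im=shot('wrist','w6')[:,:,::-1];c=imaging.get_calibration('wrist');np.save('w6.npy',c,allow_pickle=True)
sc=shot('scene','s6')[:,:,::-1]
a=im[130:400,190:450]
a=cv2.resize(a,None,fx=600/270,fy=600/270,interpolation=cv2.INTER_CUBIC)
cv2.imwrite('pics/c6.png',np.hstack([a,cv2.resize(sc[235:335,363:395+8],(220,600))])[:,:798])
E
```

```text
[ 0.38168185 -0.24670139  0.06729133] 2.898392712095788 [ 2.85006654e-04  9.69533194e-04 -9.99999489e-01] [-3.30148506  3.80503251 12.89459161] [ 0.70386855  0.65999109 -0.22303263]
```

View pics/c6.png

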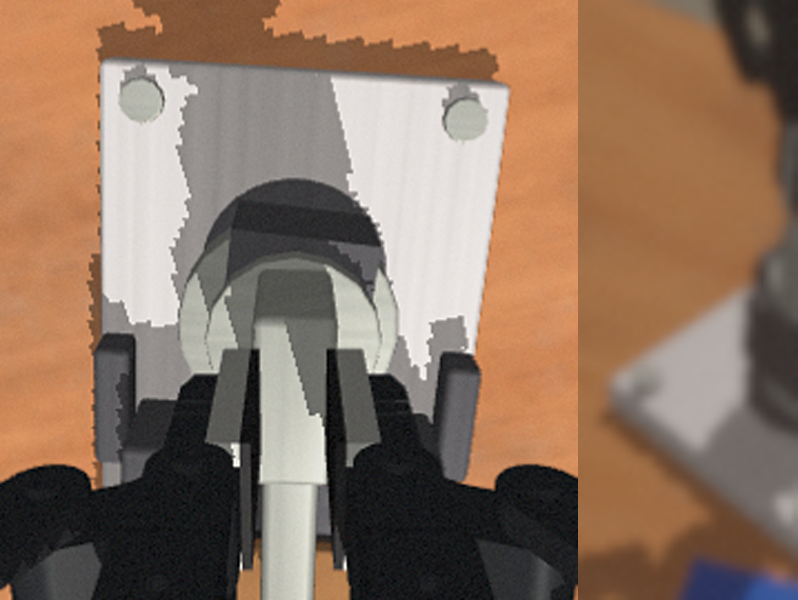

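The boss's front face shows at crop (198–248, 235–382), tilted slightly more than the plate's end edge, (62, 102) to (85, 508). So the cam is still a little short. I'll put numbers on it.

```bash
python3 - <<'E'
from h import *
c=np.load('w6.npy',allow_pickle=True).item()
px=lambda p:(130+p[1]*.45,190+p[0]*.45)
def yw(a,b,z):
    d=ray('wrist',px(b),z,c)-ray('wrist',px(a),z,c); return np.arctan2(d[1],d[0])-np.pi/2, np.hypot(*d[:2])
print('plate end',yw((102,62),(508,85),.012),'L',yw((102,62),(102,300),.012),'R',yw((508,85),(472,355),.012))
print('boss top',yw((232,230),(382,247),.056),'foot',yw((238,198),(375,213),.034))
# edge fit: gradient along columns in face area
g=cv2.GaussianBlur(cv2.cvtColor(cv2.imread('pics/w6.png'),cv2.COLOR_BGR2GRAY),(3,3),0).astype(float)
for lo,hi,z,cols in((208,228,.04,range(300,358,4)),(228,250,.056,range(300,358,4)),(150,175,.012,range(240,415,10))):
    print(lo,[(x,lo+int(np.argmax(abs(np.diff(g[lo:hi,x])))),int(abs(np.diff(g[lo:hi,x])).max())) for x in cols])
E
```

```text
plate end (np.float64(-0.2986281153763537), np.float64(0.10796592758452056)) L (np.float64(-1.8790082015730223), np.float64(0.06721458249958222)) R (np.float64(-1.87419032916972), np.float64(0.07844510534409216))
boss top (np.float64(-0.3606164586680407), np.float64(0.03395166118261456)) foot (np.float64(-0.35529348396252125), np.float64(0.034430046556188205))
208 [(300, 215, 29), (304, 213, 36), (308, 212, 34), (312, 210, 33), (316, 210, 38), (320, 209, 37), (324, 209, 34), (328, 210, 36), (332, 211, 37), (336, 212, 35), (340, 213, 33), (344, 216, 31), (348, 215, 37), (352, 222, 57), (356, 226, 53)]
228 [(300, 233, 7), (304, 248, 10), (308, 247, 14), (312, 247, 16), (316, 246, 17), (320, 245, 13), (324, 242, 13), (328, 246, 16), (332, 247, 17), (336, 248, 31), (340, 237, 19), (344, 238, 27), (348, 239, 22), (352, 239, 27), (356, 228, 22)]
150 [(240, 157, 33), (250, 157, 28), (260, 158, 32), (270, 164, 35), (280, 158, 18), (290, 159, 14), (300, 160, 12), (310, 160, 15), (320, 161, 16), (330, 161, 14), (340, 163, 33), (350, 164, 32), (360, 164, 32), (370, 165, 33), (380, 166, 33), (390, 173, 33), (400, 152, 24), (410, 168, 33)]
```

Call:
{"name": "jog_arm", "arguments": {
  "motion": [0,-0.01,0,0,0,-0.03,1,0,-0.005,0,0,0,-0.027,1,0,0,0,0,0,0,1,0,0,0,0,0,0,1,0,0,0,0,0,0,1]
}}

```text
t: 12.53
tool_pos: [0.3816, -0.2468, 0.0673]
ee_rot: [0.093, 0.996, 0.001, 0.0]
force: [-3.7, 3.6, 13.2]
finger_gap: 0.0124
grip_force: 62.3
```

```bash
python3 - <<'E'
from h import *
o=bot.get_obs();m=R.from_quat(o['ee_rot']).as_matrix();print(o['t'],o['tool_pos'],np.arctan2(m[1,0],m[0,0]),o['force'],o['moment'])
im=shot('wrist','w7');c=imaging.get_calibration('wrist')
g=cv2.createCLAHE(4,(8,8)).apply(cv2.cvtColor(im,cv2.COLOR_RGB2GRAY))
# line segments in boss front / plate end
seg=cv2.createLineSegmentDetector().detect(cv2.GaussianBlur(g,(0,0),.8))[0][:,0]
for w in ('w6','w7'):
  g=cv2.createCLAHE(4,(8,8)).apply(cv2.imread(f'pics/{w}.png',0)); cc=c if w=='w7' else np.load('w6.npy',allow_pickle=True).item()
  for s in cv2.createLineSegmentDetector().detect(g)[0][:,0]:
    a,b=sorted([s[:2],s[2:]],key=lambda p:p[0]); L=np.hypot(*(b-a))
    if L>25 and abs(b[1]-a[1])<.3*L and 140<a[1]<260 and 230<a[0]<380:
        z=.012 if a[1]<185 else .056 if a[1]>228 else .04
        d=ray('wrist',b[::-1],z,cc)-ray('wrist',a[::-1],z,cc); print(w,np.round(s),round(np.arctan2(d[1],d[0])-np.pi/2,3))
E
```

```text
12.5333 [ 0.3816402  -0.24678604  0.06730172] 2.9551700678660024 [-3.713719    3.5854018  13.24809276] [ 0.71688494  0.63533209 -0.27290189]
w6 [379. 166. 338. 163.] -0.314
w6 [339. 163. 299. 160.] -0.306
w6 [307. 251. 336. 251.] -0.263
w6 [337. 238. 296. 233.] -0.369
w6 [298. 220. 329. 223.] -0.358
w7 [422. 174. 337. 163.] -0.31
w7 [268. 155. 243. 152.] -0.298
w7 [308. 251. 336. 251.] -0.213
w7 [332. 245. 306. 246.] -0.134
w7 [338. 163. 308. 160.] -0.296
w7 [299. 219. 334. 224.] -0.315
w7 [337. 238. 302. 234.] -0.305
```

```bash
python3 -c "
from station import bot
print(bot.sign_off())"
```

```text
the job is handed in; nothing more can be done
None
```

Job handed in with the lever pushed home in the cam slot and turned to the highest point (slot within about 0.01 rad of the plate's long axis by the wrist camera), still gripped and held; I did not see the jaw and sanding block directly at the end, and the bystanders were not touched by any move.

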